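# Fold the socket flap and shut the toolbox

### The job

Pack up the red toolbox on the bench: first fold the standing yellow flap down flat over the socket tray, then swing the toolbox lid over it until it is fully shut, easing it down rather than slamming it. Only push with the fingers on the outer faces of flap and lid, do not pinch them or press on their inner sides, and leave the loose sockets in the open wells and everything else on the bench where they are.

Things in the scene. Friction and masses are not known exactly. Their poses are not given: they have to be found in the camera images.
- toolbox: red steel toolbox, fixed, 190 mm deep (its x), 280 wide (its y), 110 high, walls 5 mm; origin at the centre of its underside on the bench, z up, x from its front wall to its rear wall (roughly away from the robot). Front left quarter (its +y side): black tray of sockets (tops 78 mm above the bench) under the flap; the rest: open wells
- flap (a joint): angle (rad) of the yellow flap: 0 = folded flat over the socket tray (its stop), 1.3 to 1.6 at the start = standing; limit 1.75. Stiff hinge (about 0.12 N m), stays where left. Flap 85 mm from hinge to free edge, 80 wide, 4 thick. It folds away from the toolbox's front wall; its outer face looks to the front when it stands and up when it lies
- flap_hinge (a point): middle of the flap's hinge line, which runs along the toolbox's y, 50 mm in front of the toolbox's centre, 70 mm to its left (+y) (45 mm behind the outside of the front wall) and 92 mm above the bench; axes turn with the flap: x along the flap to its free edge, z out of its outer face, which lies 4 mm above this point along z
- flap_edge (a point): middle of the flap's free edge, on its outer face, 85 mm from the hinge. The inner face, which ends up underneath, carries a 3 mm black panel (40 x 50 mm) that the fingers must not press
- lid (a joint): angle (rad) of the red lid: 0 = fully shut on the rim (its stop), 1.42 to 1.7 at the start = standing open; limit 1.85. Stiff hinge (about 0.7 N m), stays where left. Lid 190 mm from hinge to free edge, 284 wide, 8 thick. It swings to the toolbox's front; its outer face looks to the rear, away from the robot, while it stands and up when shut. A standing flap blocks it
- lid_hinge (a point): middle of the lid's hinge line, which runs along the toolbox's y on the rear rim, 95 mm behind the toolbox's centre and 110 mm above the bench; axes turn with the lid: -x along the lid to its free edge, z out of its outer face, which lies 8 mm above this point along z
- lid_edge (a point): middle of the lid's free edge, on its outer face, 190 mm from the hinge. The inner face carries a 6 mm grey felt panel (130 x 220 mm) that the fingers must not press
- socket_a_center (a point): loose long steel socket, 26 mm across, 63 mm tall, standing in an open well of the toolbox; point at its centre; leave alone
- socket_b_center (a point): loose long steel socket, 31 mm across, 63 mm tall, standing in an open well of the toolbox; point at its centre; leave alone
- spray_can: blue spray can, 60 mm across, 190 mm tall, standing beside the toolbox; origin at its underside; leave alone
- bolt_jar: glass jar with red cap, 68 mm across, 90 mm tall, standing beside the toolbox; origin at its underside; leave alone
- mug: blue mug, 80 mm across, 90 mm tall, standing beside the toolbox; origin at its underside; leave alone
- screwdriver: orange-handled screwdriver lying on the bench in front of the toolbox; leave alone
- wrench: steel wrench lying on the bench to the left; leave alone
- hammer: hammer lying on the bench to the right; leave alone

How it is judged:
By the outcome, as a careful person would: the job done as asked, in the order asked, and still so for the second after the job is handed in, with the robot touching nothing.
It also fails if it takes over 54 s, if anything falls off the work surface, if the arm or the gripper's body presses on something with over 40 N, if the wrist force passes 120 N, or if a joint passes its speed limit or range.

### The arm

A 7-joint arm with a two-finger parallel gripper is mounted at the origin on the work surface. World frame = base frame: x ahead of the robot, y to its left, z up, the work surface at z = 0. Lengths are in m, angles in degrees, forces in N, time in s.
With the tool pointing down it reaches from about 0.425 to 1.025 m from the base axis. Payload 3.6 kg.
Tool frame: the origin (TCP) lies midway between the tips of the shut fingers; the grasp point (between the pads) lies 19 mm behind it; y points along the fingers, x is the direction in which the jaws open and shut, and the axes are right-handed (so a half turn about y gives the same grasp; the last joint's range is limited). The gripper opens to 85 mm and grips with 20 to 120 N. Pads are 22 mm wide; open, the fingers measure 114 mm over their backs; the gripper's body (76 mm by 85 mm) begins 54 mm behind the grasp point. The pads swing forward as they close: fully open they stand 13 mm farther back than shut.
Start: joints at [-77.378, 33.873, 2.773, 92.16, -1.908, 54.013, -1.931], TCP at [0.224, 0.69, 0.21] pointing down, gripper open.
Joint ranges: [-153.93, 153.93], [-27.13, 128.08], [-72.61, 78.16], [10.71, 143.7], [-87.88, 267.88], [4.46, 118.87], [-176.78, 176.78]. Speed limits (degrees/s): [147.25, 147.25, 180, 180, 180, 180, 180].

### API

Orientations are given as [roll, pitch, yaw] about the fixed x, y, z axes, in that order (R = Rz(yaw) Ry(pitch) Rx(roll)).
In Python, from bench import * gives the robot as it stands. The module is installed in compiled form; this text tells all that it offers.
- The arm moves only by the tool jog_arm, never from a script. Its argument "increments" is a list of rows, each a list of 6 numbers: the shift along the world's x, y, z in mm, then the turn, a rotation vector about the world's x, y, z in rad. A call has 1 to 8 rows; each row shifts and turns the commanded pose from where the row before left it; what a row does not reach is not made up. A row lasts 1/12 s, in which the tool goes at most 41.7 mm and 7.16 degrees, less where a joint would pass 70% of its speed; a pose out of reach is approached as far as the arm can. A call with a gripper value outside its range is refused whole. "fingers" is the opening, from -1 (shut) to 1 (fully open), set as the call begins (left out, the last holds). The fingers move at their own pace and stop on an object; "newtons" is the grip in N (left out, the last holds). Time passes only in rows, so rows that do not move let the fingers close. It gives the time, the measured TCP pose, the force and the opening at its end, in the units of the state.
- observe(): the state, without advancing time (a new reading comes with each control period).
- grab_frame(name): name is "side" or "top"; returns (picture, depth): 384x512x3 uint8, red, green, blue; 384x512 float32, m along the optical axis (not along the pixel's ray), 0 where there is no reading.
- camera_params(name): a dict with "camera_matrix" (3x3 intrinsics, pixels), "k1" (the pictures are not rectified: a ray, as slopes to the right and down, at radius r is drawn at 1 + k1 r^2 times it, then the intrinsics apply), "origin" and "rotation" of the camera in the world. Camera axes: x right, y down, z forward; pixel columns grow to the right and rows downward; lengths in m; the calibration is good to about 2 mm. A picture is of the moment at which its call begins. camera_params takes no time and is no camera call.
- hand_in(): hands the job in, once; it reports no verdict.
The state is a dict: "clock": time; "q": joint angles; "joint_velocities": joint speeds; "joint_efforts": joint torques, N m; "tcp_pos": TCP position; "orientation": TCP orientation; "ft_force": force on the tool from outside, world axes, zero at the start; "torque": the same for the moment, N m; "opening": finger opening in m.
Only numpy, scipy, OpenCV 4.12 (cv2) and the standard library are available. Lean on these libraries where they do the work, as an engineer would, in place of code of your own. Each camera call takes 0.05 s, during which the arm holds its last target.

## Working session

There is one attempt and no reset: what is moved stays moved. The work goes in short steps, Python scripts to look and compute and a tool call to move; the robot and the scene stay as the last step left them, time stands still between calls to the robot, and variables do not carry over. Pictures are saved under pics/ and viewed, and the job is handed in when it is done.

Besides the shell and the picture viewer there is one more tool, called after ">>>" by a JSON object that holds its "name" and its "arguments", one argument or row to a line. jog_arm: Moves the arm, as the interface text tells. Its arguments: {"type":"object","properties":{"increments":{"type":"array","items":{"type":"array","items":{"type":"number"}}},"fingers":{"type":"number"},"newtons":{"type":"number"}},"required":["increments"]}

```bash
mkdir -p pics; cat > h.py <<'E'
from bench import *
import numpy as np, cv2
def save(n,tag):
    p,d=grab_frame(n); np.save(f'{tag}_d.npy',d); cv2.imwrite(f'{tag}.png',p[:,:,::-1])
    cv2.imwrite(f'pics/{tag}.png',cv2.resize(p[:,:,::-1],(800,600),interpolation=cv2.INTER_CUBIC)); return p,d
def pt(n,d,u,v,depth=None):
    c=camera_params(n);K=np.array(c['camera_matrix']);
    r=cv2.undistortPoints(np.array([[[u,v]]],float),K,np.array([c['k1'],0,0,0.]))[0,0]
    z=depth if depth else np.median(d[v-1:v+2,u-1:u+2])
    return np.array(c['origin'])+np.array(c['rotation'])@(np.array([r[0],r[1],1])*z)
def cloud(n,d):
    c=camera_params(n);K=np.array(c['camera_matrix'])
    vv,uu=np.mgrid[0:384,0:512]
    r=cv2.undistortPoints(np.stack([uu,vv],-1).reshape(-1,1,2).astype(float),K,np.array([c['k1'],0,0,0.])).reshape(384,512,2)
    P=np.dstack([r[...,0]*d,r[...,1]*d,d])@np.array(c['rotation']).T+np.array(c['origin'])
    P[d==0]=np.nan; return P
E
python3 - <<'E'
from h import *
save('side','side0');save('top','top0')
for n in('side','top'):print(camera_params(n))
print(observe())
E
```

```text
{'camera_matrix': array([[404.33752723,   0.        , 258.44011414],
       [  0.        , 404.33752723, 184.07541263],
       [  0.        ,   0.        ,   1.        ]]), 'k1': -0.0026120434363966476, 'origin': array([1.24890009, 0.52648785, 1.10764157]), 'rotation': array([-139.70087861,   -0.80900713,  129.18045005])}
{'camera_matrix': array([[406.46438005,   0.        , 256.35508247],
       [  0.        , 406.46438005, 193.21093046],
       [  0.        ,   0.        ,   1.        ]]), 'k1': 0.048235132936311736, 'origin': array([0.45668956, 0.01166879, 1.47459237]), 'rotation': array([-174.16765838,   -0.61172867,  -90.00703688])}
{'clock': 0.1, 'q': array([-77.3783932 ,  33.92227704,   2.76683247,  92.23195056,
        -1.9080768 ,  54.01138729,  -1.9301458 ]), 'joint_velocities': array([ 0.03499966, -0.08595484,  0.08181688, -0.2038577 , -0.0024415 ,
        0.01257549, -0.0769785 ]), 'joint_efforts': array([ 3.74825569e-03, -5.49998975e+01,  1.55349847e+00, -1.98822552e+01,
        9.80023557e-03,  3.88923319e-03,  2.34662372e-05]), 'tcp_pos': array([0.22351553, 0.68882669, 0.20921328]), 'orientation': array([-90.00624218,   0.11935632,  72.02705533]), 'ft_force': array([ 0.83190991, -0.71998778, -0.20116178]), 'torque': array([0.01504235, 0.02451751, 0.00799233]), 'opening': 0.08532842131076572}
```

```bash
python3 - <<'E'
s=open('h.py').read()
s=s.replace("np.array(c['rotation'])","RR(c['rotation'])")
s=s.replace("import numpy as np, cv2","import numpy as np, cv2\nfrom scipy.spatial.transform import Rotation as Ro\ndef RR(e): return Ro.from_euler('xyz',e,degrees=True).as_matrix()")
open('h.py','w').write(s)
E
```

```text
(no output)
```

View pics/side0.png

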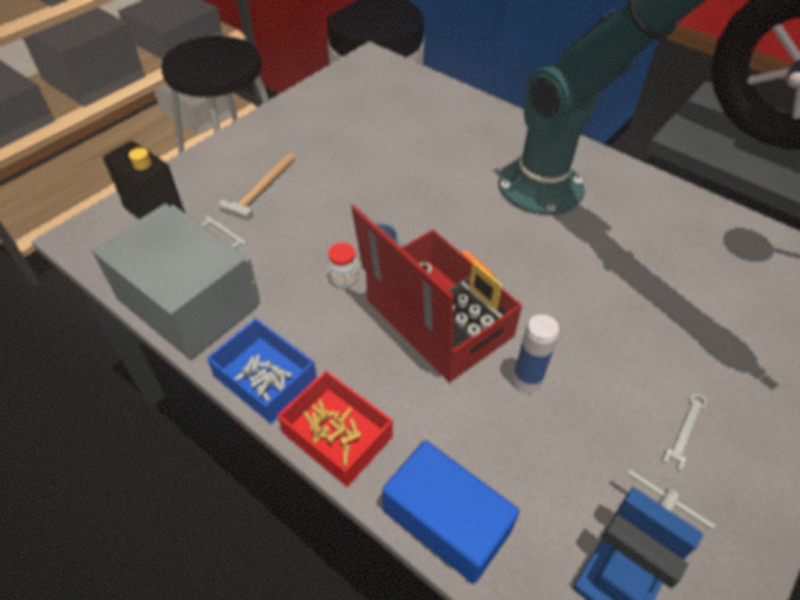

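View pics/top0.png

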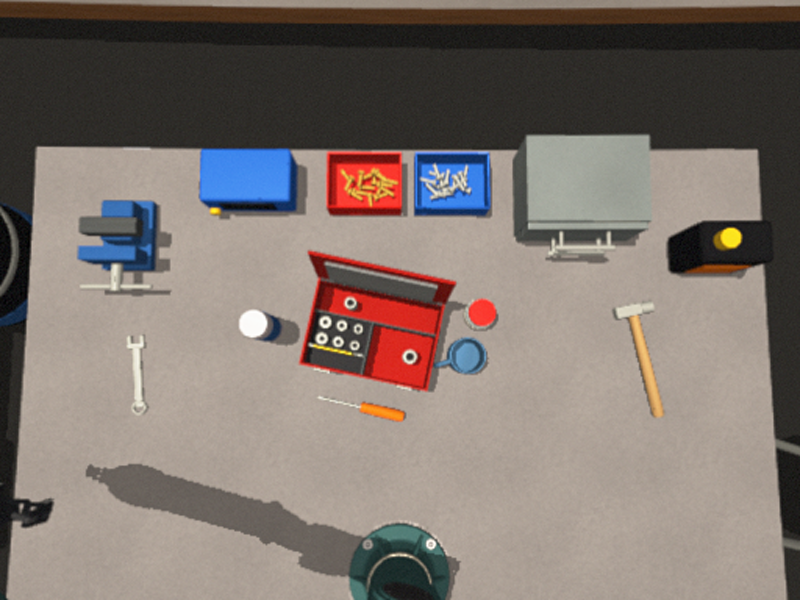

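Side view: lid standing and leaning toward the rear, with the flap at about (485,278). Top view: box at about (300-455, 250-390), can (256,325), jar (481,313), mug (467,356), screwdriver (365,408). Next I'll take a closer crop and a point cloud.

```bash
python3 - <<'E'
from h import *
t=cv2.imread('top0.png');d=np.load('top0_d.npy')
cv2.imwrite('pics/top0c.png',cv2.resize(t[150:265,180:325],(800,634),interpolation=cv2.INTER_CUBIC)[:600])
s=cv2.imread('side0.png')
cv2.imwrite('pics/side0c.png',cv2.resize(s[125:250,215:365],(720,600),interpolation=cv2.INTER_CUBIC))
P=cloud('top',d); 
np.set_printoptions(precision=3,suppress=True)
roi=P[150:265,180:325]; print('nan',np.isnan(roi[...,2]).mean())
bench=P[300:310,200:220]; print('bench z',np.nanmean(bench[...,2]),np.nanstd(bench[...,2]))
m=roi.reshape(-1,3)
rim=(abs(m[:,2]-0.11)<.006); print(rim.sum())
c=t[150:265,180:325].reshape(-1,3)[rim]
x=m[rim]; print(np.percentile(x,[0,5,50,95,100],axis=0))
r=cv2.minAreaRect(x[:,:2].astype(np.float32)*1000);print(r,cv2.boxPoints(r))
E
```

```text
nan 0.0037781109445277363
bench z -0.0007835264349474259 0.0032778759571872066
454
[[ 0.406 -0.096  0.104]
 [ 0.413 -0.086  0.106]
 [ 0.518  0.06   0.11 ]
 [ 0.637  0.205  0.115]
 [ 0.647  0.212  0.116]]
((525.1696166992188, 59.67981719970703), (280.2538757324219, 195.8262481689453), 78.06546783447266) [[400.396 -57.17 ]
 [591.989 -97.666]
 [649.944 176.53 ]
 [458.35  217.026]]
```

View pics/top0c.png

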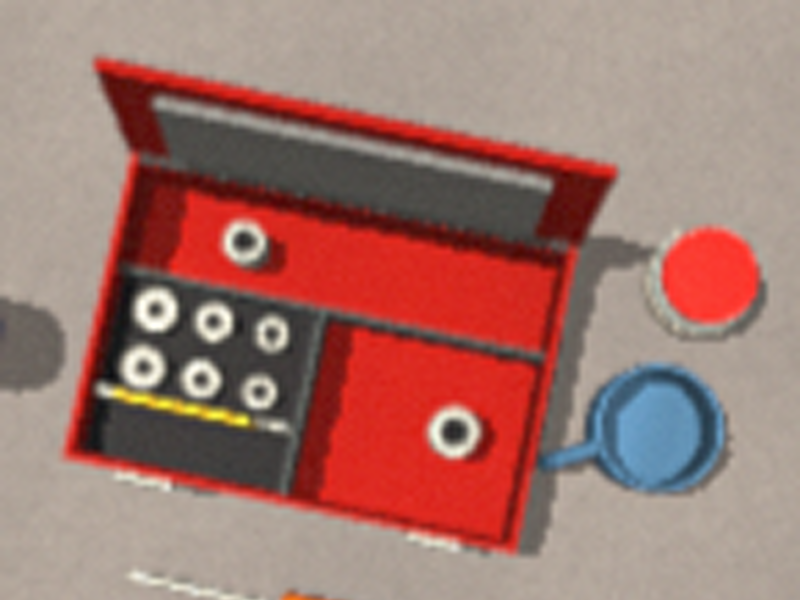

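View pics/side0c.png

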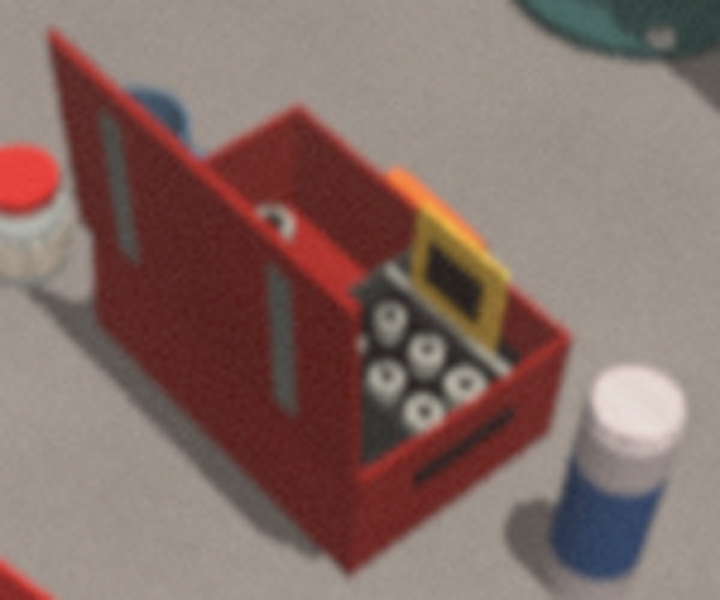

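```bash
cat >> h.py <<'E'
def ray(n,u,v,z):
    c=camera_params(n);K=np.array(c['camera_matrix'])
    r=cv2.undistortPoints(np.array([[[u,v]]],float),K,np.array([c['k1'],0,0,0.]))[0,0]
    o=np.array(c['origin']); w=RR(c['rotation'])@np.array([r[0],r[1],1]); return o+w*(z-o[2])/w[2]
E
python3 - <<'E'
from h import *
np.set_printoptions(precision=4,suppress=True)
f=lambda a,b:(180+a*145/800-.5+.09,150+b*115/634-.5+.09)
for nm,a,b in [('FL',67,458),('FR',520,553),('RR',578,243),('RL',133,155)]:
    print(nm,ray('top',*f(a,b),.11))
g=lambda a,b:(215+a*150/720-.4,125+b*125/600-.4)
for nm,a,b in [('FL',570,338),('FR',298,107)]:
    print('side',nm,ray('side',*g(a,b),.11))
C=np.array([.525,.0597]);yaw=np.radians(-11.93)
ex=np.array([np.cos(yaw),np.sin(yaw)]);ey=np.array([-ex[1],ex[0]])
for n in('top','side'):
    P=cloud(n,np.load(n+'0_d.npy')); im=cv2.imread(n+'0.png').reshape(-1,3).astype(int)
    p=P.reshape(-1,3); L=np.c_[(p[:,:2]-C)@ex,(p[:,:2]-C)@ey,p[:,2]]
    m=(abs(L[:,1])<.13)&(L[:,0]>.07)&(L[:,0]<.2)&(L[:,2]>.14)&(L[:,2]<.32)
    x=L[m]; c=np.polyfit(x[:,2]-.11,x[:,0],1); print(n,'lid n',m.sum(),'x=%.4f+%.4f*(z-.11)'%(c[1],c[0]),'ang',np.pi/2+np.arctan(c[0]), 'ztop',np.percentile(x[:,2],[98,100]),'tilt y',np.polyfit(x[:,1],x[:,0]-np.polyval(c,x[:,2]-.11),1))
    y=(im[:,0]<90)&(im[:,1]>110)&(im[:,2]>130)
    m=y&(L[:,0]>-.09)&(L[:,0]<0)&(L[:,1]>.0)&(L[:,1]<.13)&(L[:,2]>.09)
    x=L[m];print('flap',m.sum(),np.median(x,0),np.percentile(x,[5,95],axis=0).ravel())
    if m.sum()>20:
        c=np.polyfit(x[:,2]-.092,x[:,0],1);print('flap fit',c)
E
```

```text
FL [0.4638 0.2123 0.11  ]
FR [ 0.4066 -0.061   0.11  ]
RR [ 0.5946 -0.0974  0.11  ]
RL [0.6486 0.1751 0.11  ]
side FL [0.467  0.2141 0.11  ]
side FR [ 0.4103 -0.0561  0.11  ]
top lid n 1307 x=0.0877+0.1493*(z-.11) ang 1.7190030882970864 ztop [0.3017 0.3045] tilt y [0.0004 0.    ]
flap 52 [-0.0477  0.0688  0.174 ] [-0.0507  0.0366  0.1417 -0.0443  0.1029  0.1779]
flap fit [-0.0451 -0.0444]
side lid n 1865 x=0.1082+0.0856*(z-.11) ang 1.6562226468762336 ztop [0.2999 0.3042] tilt y [-0.0014  0.    ]
flap 70 [-0.0453  0.0805  0.1724] [-0.048   0.0378  0.1013 -0.043   0.1072  0.1782]
flap fit [ 0.0046 -0.0456]
```

>>> {"name": "jog_arm", "arguments": {
  "increments": [
    [10,-22,5,0,0,0.0045],
    [10,-22,5,0,0,0.0045],
    [10,-22,5,0,0,0.0045],
    [10,-22,5,0,0,0.0045],
    [10,-22,5,0,0,0.0045],
    [10,-22,5,0,0,0.0045],
    [10,-22,5,0,0,0.0045],
    [10,-22,5,0,0,0.0045]
  ],
  "fingers": -1,
  "newtons": 30
}}

```text
clock: 0.77
tcp_pos: [0.304, 0.5121, 0.2501]
orientation: [-90.0, 0.1, 74.1]
ft_force: [-0.0, -0.9, -0.2]
opening: -0.0001
```

>>> {"name": "jog_arm", "arguments": {
  "increments": [
    [10,-23,0,0,0,0.0045],
    [10,-23,0,0,0,0.0045],
    [10,-23,0,0,0,0.0045],
    [10,-23,0,0,0,0.0045],
    [10,-23,0,0,0,0.0045],
    [10,-23,0,0,0,0.0045],
    [10,-23,0,0,0,0.0045],
    [10,-23,0,0,0,0.0045]
  ]
}}

```text
clock: 1.43
tcp_pos: [0.3838, 0.3281, 0.25]
orientation: [-90.0, 0.0, 76.2]
ft_force: [0.0, 0.3, -0.6]
opening: -0.0001
```

>>> {"name": "jog_arm", "arguments": {
  "increments": [
    [10,-23,0,0,0,0.0045],
    [10,-23,0,0,0,0.0045],
    [10,-23,0,0,0,0.0045],
    [10,-23,0,0,0,0.0045],
    [5,-23,0,0,0,0.0045],
    [0,-23,0,0,0,0.0045],
    [0,-20,0,0,0,0.0045],
    [0,0,0,0,0,0.0045]
  ]
}}

```text
clock: 2.1
tcp_pos: [0.428, 0.1665, 0.2498]
orientation: [-89.9, 0.2, 77.9]
ft_force: [-1.0, -0.2, -0.5]
opening: 0.0004
```

>>> {"name": "jog_arm", "arguments": {
  "increments": [
    [4,-4,-12,0,0,0],
    [4,-4,-12,0,0,0],
    [4,-4,-12,0,0,0],
    [4,-4,-12,0,0,0],
    [4,-4,-12,0,0,0],
    [2,0,-12,0,0,0],
    [0,0,-12,0,0,0],
    [0,0,-11,0,0,0]
  ]
}}

```text
clock: 2.77
tcp_pos: [0.4507, 0.1521, 0.1545]
orientation: [-90.0, -0.0, 78.2]
ft_force: [0.2, 0.7, 0.2]
opening: 0.0002
```

```bash
python3 - <<'E'
from h import *
p,d=save('side','side1')
cv2.imwrite('pics/side1c.png',cv2.resize(cv2.imread('side1.png')[100:225,240:390],(720,600),interpolation=cv2.INTER_CUBIC))
print(observe()['tcp_pos'],observe()['ft_force'])
E
```

```text
[0.4493467  0.15170128 0.15281523] [ 0.24218559 -0.10216016 -1.13937275]
```

View pics/side1c.png

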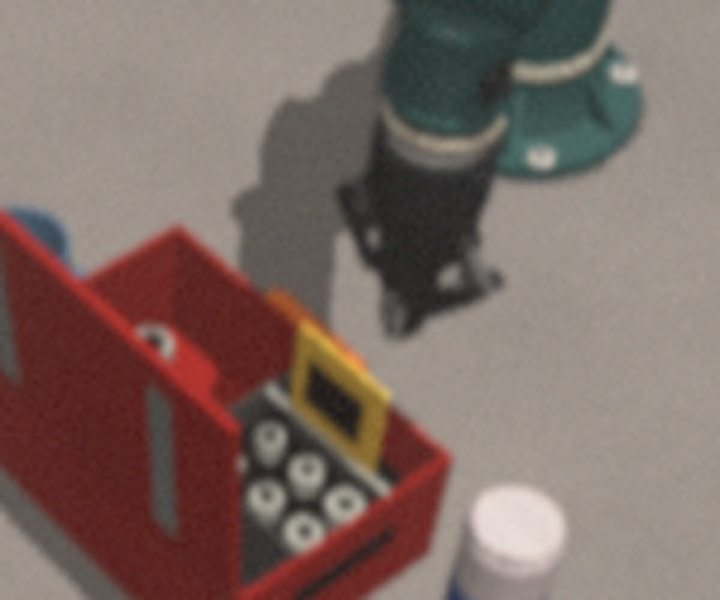

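```bash
python3 - <<'E'
from h import *
print(ray('side',323,168.5,.154))
C=np.array([.528,.0585]);y=np.radians(-11.8);ex=np.array([np.cos(y),np.sin(y)]);ey=np.array([-ex[1],ex[0]])
g=lambda a,b:(240+a*150/720-.4,100+b*125/600-.4)
for a,b in[(302,318),(390,392)]:
  w=ray('side',*g(a,b),.177); print(w,(w[:2]-C)@ex,(w[:2]-C)@ey)
E
```

```text
[0.42992345 0.14352642 0.154     ]
[0.48164767 0.09695705 0.177     ] -0.053237101349267756 0.02816547884229335
[0.49824041 0.17682659 0.177     ] -0.05332800839733247 0.10974031881091086
```

>>> {"name": "jog_arm", "arguments": {
  "increments": [
    [6.9,-1.4,1,0,0,0],
    [6.9,-1.4,1,0,0,0],
    [6.9,-1.4,0,0,0,0],
    [6.9,-1.4,0,0,0,0],
    [5,-1,0,0,0,0],
    [5,-1,0,0,0,0],
    [5,-1,-1,0,0,0],
    [5,-1,-1,0,0,0]
  ]
}}

```text
clock: 3.48
tcp_pos: [0.499, 0.142, 0.1558]
orientation: [-90.0, -0.0, 78.2]
ft_force: [-1.6, -1.0, 13.1]
opening: -0.0002
```

```bash
python3 - <<'E'
from h import *
p,d=save('side','side2')
cv2.imwrite('pics/side2c.png',cv2.resize(cv2.imread('side2.png')[100:225,240:390],(720,600),interpolation=cv2.INTER_CUBIC))
print(observe()['tcp_pos'],observe()['ft_force'])
E
```

```text
[0.50048534 0.14163089 0.15603907] [-0.46793431 -0.4089303   3.3702889 ]
```

View pics/side2c.png

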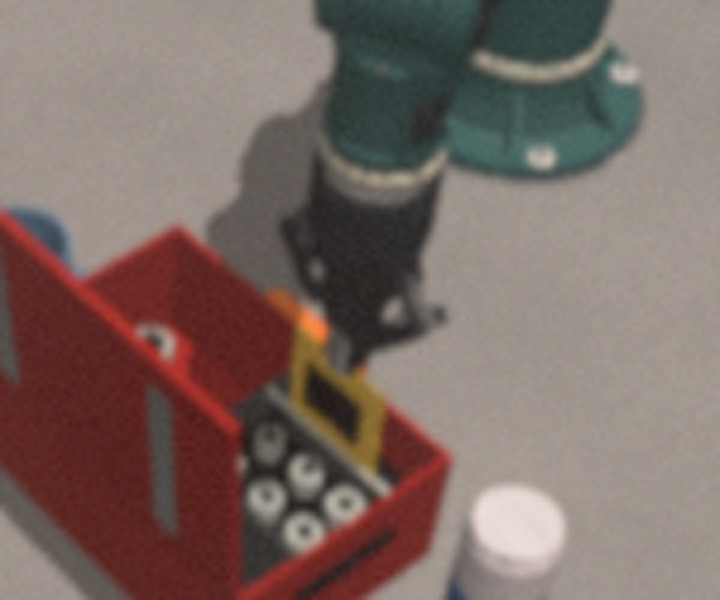

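```bash
python3 - <<'E'
from h import *
np.set_printoptions(precision=3,suppress=True)
p,d=save('top','top2')
a=cv2.imread('top2.png')[170:245,180:280];b=cv2.imread('side2.png')[140:200,285:345]
cv2.imwrite('pics/z2.png',np.hstack([cv2.resize(a,(440,330),interpolation=cv2.INTER_CUBIC),cv2.resize(b,(330,330),interpolation=cv2.INTER_CUBIC)]))
C=np.array([.528,.0585]);y=np.radians(-11.8);ex=np.array([np.cos(y),np.sin(y)]);ey=np.array([-ex[1],ex[0]])
P=cloud('side',np.load('side2_d.npy'));L=np.dstack([(P[...,:2]-C)@ex,(P[...,:2]-C)@ey,P[...,2]])
for v in range(155,196,3): print(v,[ (int(1e3*L[v,u,0]),int(1e3*L[v,u,2])) if L[v,u,0]==L[v,u,0] else 0 for u in range(300,322,3)])
print(observe()['ft_force'],observe()['tcp_pos'])
E
```

```text
155 [(-214, -4), (-32, 249), (-229, -1), (-26, 275), (-34, 274), (-16, 306), (-24, 304), (-29, 306)]
158 [(-201, -2), (-32, 237), (-217, 0), (-26, 264), (-25, 275), (-25, 283), (-36, 278), (-35, 287)]
161 [(-187, 2), (-35, 223), (-28, 242), (-29, 250), (-25, 264), (-26, 272), (-33, 271), (-36, 276)]
164 [(-164, 19), (-172, 20), (-197, -2), (-31, 235), (-28, 249), (-31, 254), (-35, 257), (-238, 2)]
167 [(-92, 107), (-159, 24), (-166, 25), (-32, 222), (-34, 229), (-35, 238), (-46, 232), (-54, 231)]
170 [(-89, 97), (-43, 175), (-159, 22), (-30, 214), (-32, 220), (-38, 222), (-33, 238), (-31, 251)]
173 [(-87, 87), (-45, 159), (-46, 169), (-33, 198), (-38, 200), (-42, 205), (-32, 228), (-208, 0)]
176 [(-87, 74), (-48, 142), (-45, 158), (-33, 185), (-38, 188), (-44, 190), (-190, -2), (-200, -3)]
179 [(-69, 87), (-48, 130), (-42, 149), (-46, 154), (-46, 165), (-44, 178), (-181, -3), (-188, 0)]
182 [(-73, 66), (-43, 125), (-43, 136), (-43, 147), (-44, 155), (-45, 164), (-45, 175), (-178, -2)]
185 [(-47, 93), (-50, 101), (-44, 120), (-45, 131), (-41, 147), (-45, 152), (-44, 164), (-91, 107)]
188 [(-49, 76), (-45, 94), (-48, 101), (-44, 119), (-45, 128), (-47, 137), (-46, 149), (-89, 98)]
191 [(-50, 60), (-46, 79), (-45, 93), (-49, 98), (-44, 117), (-42, 132), (-46, 136), (-90, 83)]
194 [(-42, 59), (-51, 57), (-50, 72), (-45, 91), (-48, 98), (-49, 108), (-48, 121), (-88, 72)]
[ 0.063 -0.256  3.879] [0.5   0.142 0.156]
```

View pics/z2.png

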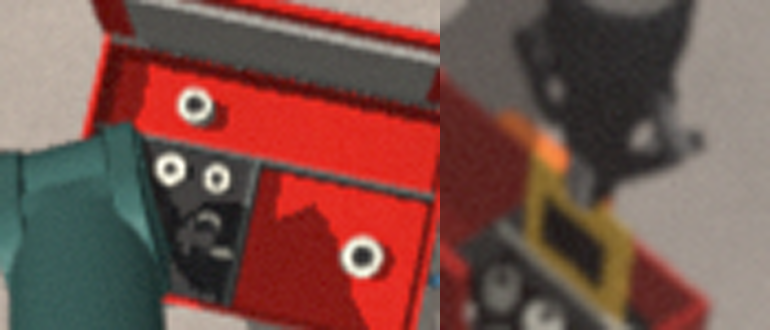

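>>> {"name": "jog_arm", "arguments": {
  "increments": [
    [0,0,10,0,0,0],
    [0,0,10,0,0,0],
    [-16,3.3,0,0,0,0],
    [-16,3.3,0,0,0,0],
    [-16,3.3,-10,0,0,0],
    [-4,0,-10,0,0,0],
    [0,0,-10,0,0,0],
    [0,0,0,0,0,0]
  ]
}}

```text
clock: 4.25
tcp_pos: [0.4447, 0.1519, 0.1448]
orientation: [-89.9, 0.1, 78.3]
ft_force: [0.0, -0.9, 0.5]
opening: -0.0001
```

```bash
cat >> h.py <<'E'
C=np.array([.528,.0585]);_y=np.radians(-11.8);ex=np.array([np.cos(_y),np.sin(_y)]);ey=np.array([-ex[1],ex[0]])
def loc(P): return np.concatenate([((P[...,:2]-C)@ex)[...,None],((P[...,:2]-C)@ey)[...,None],P[...,2:]],-1)
E
python3 - <<'E'
from h import *
np.set_printoptions(precision=3,suppress=True)
p,d=save('side','side3')
L=loc(cloud('side',d)); o=observe(); t=loc(o['tcp_pos']); print('tcp local',t,o['ft_force'],o['opening'])
m=(abs(L[...,0]-t[0])<.05)&(abs(L[...,1]-t[1])<.02)&(L[...,2]>.115)&(L[...,0]<-.06)
x=L[m]; h=x[:,2]
for a in np.arange(.12,.26,.01):
    k=(h>=a)&(h<a+.01)
    if k.any(): print('%.2f'%a,k.sum(),x[k].mean(0))
cv2.imwrite('pics/side3c.png',cv2.resize(cv2.imread('side3.png')[120:220,270:390],(720,600),interpolation=cv2.INTER_CUBIC))
E
```

```text
tcp local [-0.1    0.075  0.145] [-0.571 -0.028  0.687] -0.00021264824183249868
0.16 3 [-0.09   0.079  0.169]
0.17 15 [-0.094  0.081  0.176]
0.18 21 [-0.092  0.079  0.184]
0.19 19 [-0.092  0.079  0.195]
0.20 11 [-0.091  0.077  0.204]
0.21 34 [-0.092  0.078  0.216]
0.22 19 [-0.092  0.081  0.224]
0.23 27 [-0.086  0.077  0.235]
0.24 25 [-0.085  0.076  0.246]
0.25 21 [-0.085  0.074  0.255]
0.26 34 [-0.084  0.078  0.265]
```

View pics/side3c.png

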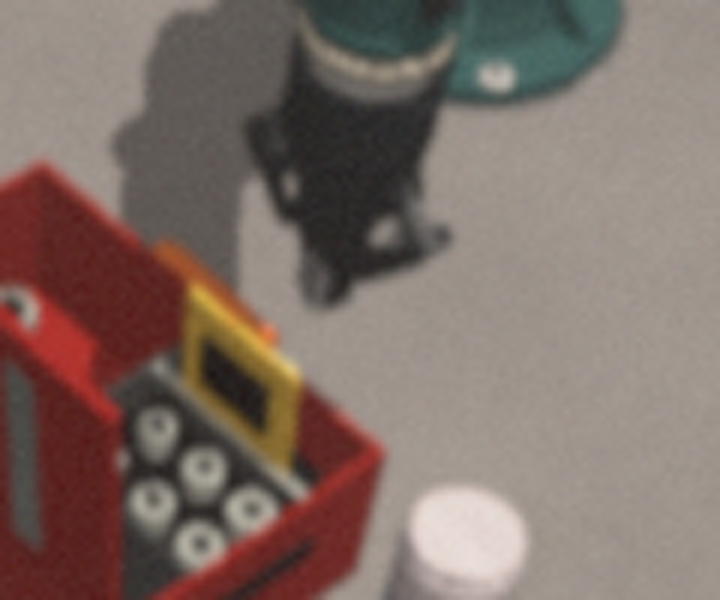

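>>> {"name": "jog_arm", "arguments": {
  "increments": [
    [9.8,-2,-4.5,0,0,0],
    [9.8,-2,-4.5,0,0,0],
    [9.8,-2,-4,0,0,0],
    [5.6,-1.2,0,0,0,0],
    [5.6,-1.2,0,0,0,0],
    [5.6,-1.2,0,0,0,0],
    [6.2,-1.3,-1.3,0,0,0],
    [6.2,-1.3,-1.4,0,0,0]
  ]
}}

```text
clock: 4.97
tcp_pos: [0.5045, 0.1395, 0.1293]
orientation: [-89.9, 0.0, 78.2]
ft_force: [-3.1, 0.5, -1.2]
opening: -0.0
```

```bash
python3 - <<'E'
from h import *
np.set_printoptions(precision=3,suppress=True)
p,d=save('side','side4')
o=observe(); t=loc(o['tcp_pos']); print('tcp local',t,o['ft_force'],o['opening'])
cv2.imwrite('pics/side4c.png',cv2.resize(cv2.imread('side4.png')[120:220,270:390],(720,600),interpolation=cv2.INTER_CUBIC))
E
```

```text
tcp local [-0.038  0.075  0.129] [-0.599 -0.164 -0.603] -0.00011025434820014513
```

View pics/side4c.png

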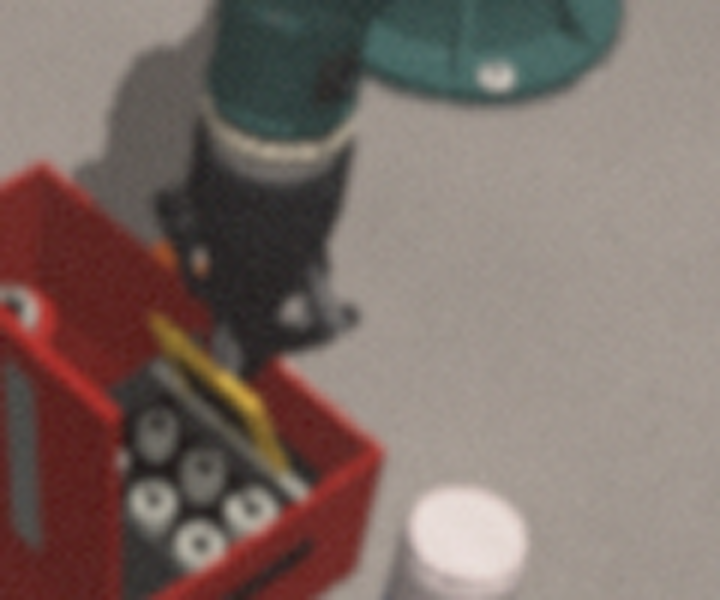

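>>> {"name": "jog_arm", "arguments": {
  "increments": [
    [4.9,-1,-1.7,0,0,0],
    [4.9,-1,-1.8,0,0,0],
    [5.2,-1.1,-3.7,0,0,0],
    [5.2,-1.1,-3.7,0,0,0],
    [4.4,-0.9,-4.7,0,0,0],
    [4.4,-0.9,-4.7,0,0,0],
    [3.4,-0.7,-5.5,0,0,0],
    [3.4,-0.7,-5.5,0,0,0]
  ]
}}

```text
clock: 5.68
tcp_pos: [0.5416, 0.1319, 0.0978]
orientation: [-90.0, 0.0, 78.2]
ft_force: [-1.1, -0.5, 1.6]
opening: 0.0002
```

```bash
python3 - <<'E'
from h import *
np.set_printoptions(precision=3,suppress=True)
p,d=save('side','side5')
o=observe(); t=loc(o['tcp_pos']); print('tcp local',t,o['ft_force'],o['opening'])
cv2.imwrite('pics/side5c.png',cv2.resize(cv2.imread('side5.png')[120:220,270:390],(720,600),interpolation=cv2.INTER_CUBIC))
E
```

```text
tcp local [-0.001  0.075  0.097] [ 0.841 -0.71  -0.974] -0.00022577975392387725
```

View pics/side5c.png

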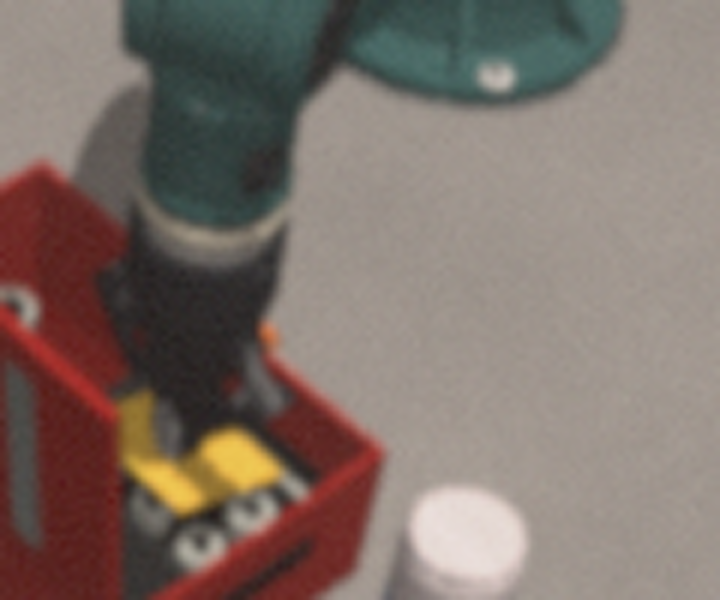

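>>> {"name": "jog_arm", "arguments": {
  "increments": [
    [2,-1.7,-6,0,0,0],
    [2,-1.7,-6,0,0,0],
    [0.8,-1.4,-5,0,0,0],
    [0.8,-1.4,-3,0,0,0],
    [0,0,-2,0,0,0],
    [0,0,-2,0,0,0]
  ]
}}

```text
clock: 6.23
tcp_pos: [0.547, 0.1259, 0.0747]
orientation: [-90.0, -0.0, 78.2]
ft_force: [-3.3, 0.1, 22.1]
opening: 0.0002
```

>>> {"name": "jog_arm", "arguments": {
  "increments": [
    [0,0,-1,0,0,0],
    [0,0,-1,0,0,0]
  ]
}}

```text
clock: 6.4
tcp_pos: [0.5471, 0.1259, 0.0746]
orientation: [-90.0, -0.0, 78.2]
ft_force: [-5.5, -0.4, 27.7]
opening: -0.0001
```

>>> {"name": "jog_arm", "arguments": {
  "increments": [
    [0,0,10,0,0,0],
    [0,0,30,0,0,0],
    [0,0,35,0,0,0],
    [0,0,35,0,0,0],
    [0,0,35,0,0,0],
    [0,0,35,0,0,0],
    [0,0,35,0,0,0],
    [0,0,35,0,0,0]
  ]
}}

```text
clock: 7.07
tcp_pos: [0.5455, 0.1255, 0.324]
orientation: [-90.0, 0.0, 78.2]
ft_force: [1.8, 0.1, -0.8]
opening: 0.0001
```

```bash
python3 - <<'E'
from h import *
np.set_printoptions(precision=3,suppress=True)
p,d=save('side','side6')
o=observe(); t=loc(o['tcp_pos']); print('tcp local',t,o['ft_force'],o['q'])
cv2.imwrite('pics/side6c.png',cv2.resize(cv2.imread('side6.png')[60:240,200:416],(720,600),interpolation=cv2.INTER_CUBIC))
L=loc(cloud('side',d)); im=cv2.imread('side6.png').astype(int)
m=(L[...,0]>-.04)&(L[...,0]<.03)&(L[...,1]>.035)&(L[...,1]<.105)&(im[...,0]<90)&(im[...,1]>110)&(im[...,2]>130)
x=L[m];print(m.sum(),x.mean(0)); A=np.c_[x[:,:2],np.ones(len(x))];print(np.linalg.lstsq(A,x[:,2],rcond=None)[0])
E
```

```text
tcp local [0.008 0.071 0.332] [ 0.372 -0.332  4.387] [-25.762  14.785  10.297 106.213  -3.095  58.509  63.95 ]
299 [-0.006  0.073  0.095]
[ 0.004 -0.024  0.097]
```

View pics/side6c.png

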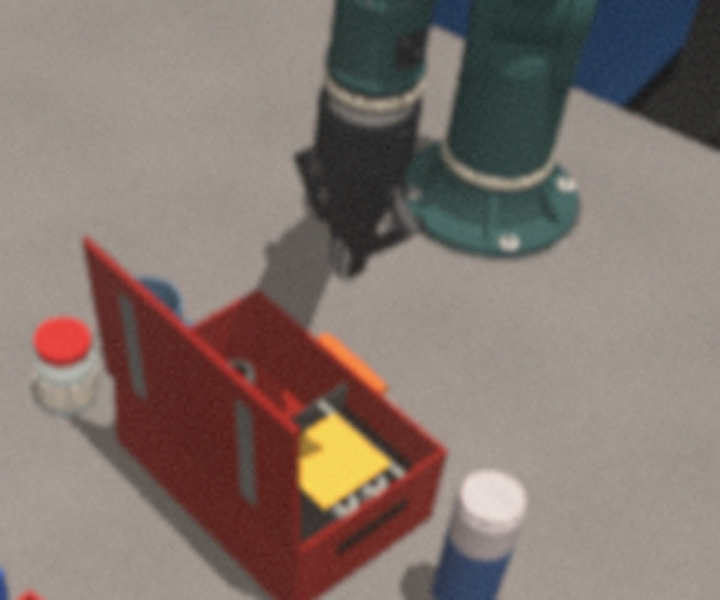

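The flap lies flat: its plane fit gives z of about 0.095 with zero slope. The sockets are undisturbed. Next I'll go over and behind the lid.

>>> {"name": "jog_arm", "arguments": {
  "increments": [
    [18.6,-13,3,0,0,0],
    [18.6,-13,3,0,0,0],
    [18.6,-13,3,0,0,0],
    [18.6,-13,3,0,0,0],
    [18.6,-13,0,0,0,0],
    [18.6,-13,0,0,0,0],
    [18.6,-13,0,0,0,0],
    [18.6,-13,0,0,0,0]
  ]
}}

```text
clock: 7.78
tcp_pos: [0.6954, 0.0211, 0.3336]
orientation: [-89.9, 0.0, 78.2]
ft_force: [-0.1, 0.0, -0.2]
opening: -0.0001
```

```bash
python3 - <<'E'
from h import *
np.set_printoptions(precision=3,suppress=True)
o=observe(); t=loc(o['tcp_pos']); print('tcp local',t,o['ft_force'],o['q'])
p,d=save('side','side7')
cv2.imwrite('pics/side7c.png',cv2.resize(cv2.imread('side7.png')[60:240,200:416],(720,600),interpolation=cv2.INTER_CUBIC))
E
```

```text
tcp local [ 0.172 -0.002  0.334] [-0.115  0.049 -0.16 ] [-13.801  26.185  12.526  89.049  -6.015  65.495  78.179]
```

View pics/side7c.png

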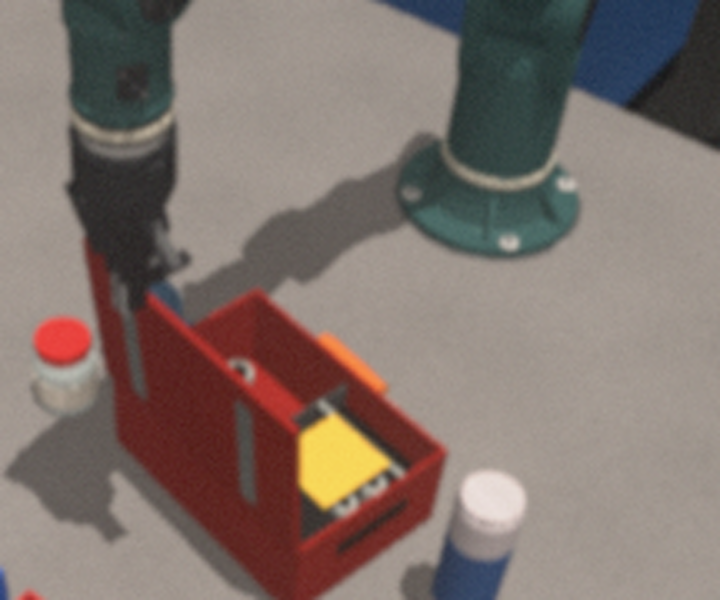

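>>> {"name": "jog_arm", "arguments": {
  "increments": [
    [0,0,-12,0,0,0],
    [0,0,-12,0,0,0],
    [0,0,-12,0,0,0],
    [0,0,-12,0,0,0],
    [0,0,-12,0,0,0],
    [0,0,-12,0,0,0],
    [0,0,-12,0,0,0],
    [-4,1,0,0,0,0]
  ]
}}

```text
clock: 8.5
tcp_pos: [0.6895, 0.0231, 0.2468]
orientation: [-89.7, 0.1, 78.2]
ft_force: [-0.6, 0.9, -0.9]
opening: 0.0002
```

>>> {"name": "jog_arm", "arguments": {
  "increments": [
    [-4.9,1,0,0,0,0],
    [-4.9,1,0,0,0,0],
    [-4.9,1,0,0,0,0],
    [-4.9,1,0,0,0,0],
    [-4.9,1,0,0,0,0],
    [-4.9,1,0,0,0,0],
    [-4.9,1,0,0,0,0],
    [-4.9,1,0,0,0,0]
  ]
}}

```text
clock: 9.17
tcp_pos: [0.6537, 0.0308, 0.2513]
orientation: [-90.3, -0.0, 78.2]
ft_force: [3.4, -1.3, 0.8]
opening: 0.0001
```

```bash
python3 - <<'E'
from h import *
np.set_printoptions(precision=3,suppress=True)
o=observe(); t=loc(o['tcp_pos']); print('tcp local',t,o['ft_force'])
p,d=save('side','side8')
cv2.imwrite('pics/side8c.png',cv2.resize(cv2.imread('side8.png')[60:240,200:416],(720,600),interpolation=cv2.INTER_CUBIC))
E
```

```text
tcp local [ 0.129 -0.001  0.251] [ 3.368 -1.308  0.827]
```

View pics/side8c.png

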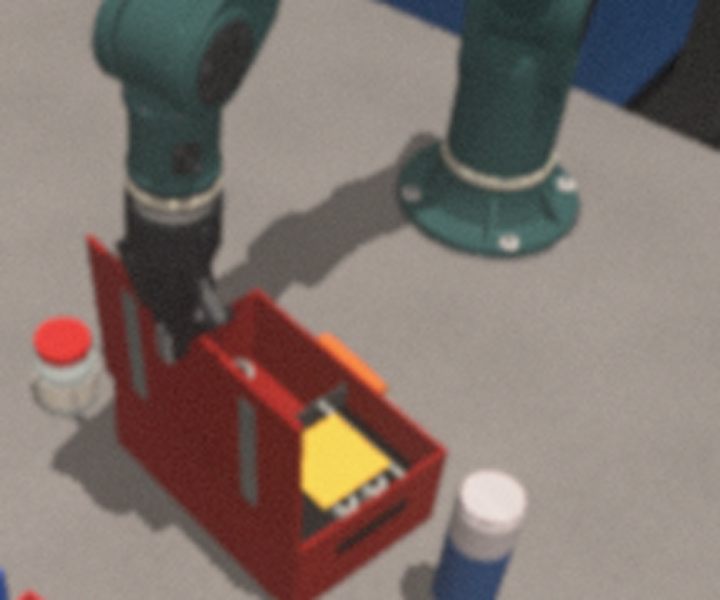

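>>> {"name": "jog_arm", "arguments": {
  "increments": [
    [-5,1,0,0,0,0],
    [-6.1,1.3,0,0,0,0],
    [-6.1,1.3,0,0,0,0],
    [-6.1,1.3,0,0,0,0],
    [-6.1,1.3,0,0,0,0],
    [-6.1,1.3,-0.5,0,0,0],
    [-6.1,1.3,-0.5,0,0,0],
    [-6.1,1.3,-1,0,0,0]
  ]
}}

```text
clock: 9.88
tcp_pos: [0.6033, 0.0415, 0.2482]
orientation: [-90.0, -0.0, 78.2]
ft_force: [2.4, -0.8, 4.5]
opening: 0.0001
```

```bash
python3 - <<'E'
from h import *
np.set_printoptions(precision=3,suppress=True)
o=observe(); t=loc(o['tcp_pos']); print('tcp local',t,o['ft_force'])
p,d=save('side','side9')
cv2.imwrite('pics/side9c.png',cv2.resize(cv2.imread('side9.png')[60:240,200:416],(720,600),interpolation=cv2.INTER_CUBIC))
E
```

```text
tcp local [ 0.077 -0.001  0.248] [ 2.396 -0.753  4.506]
```

View pics/side9c.png

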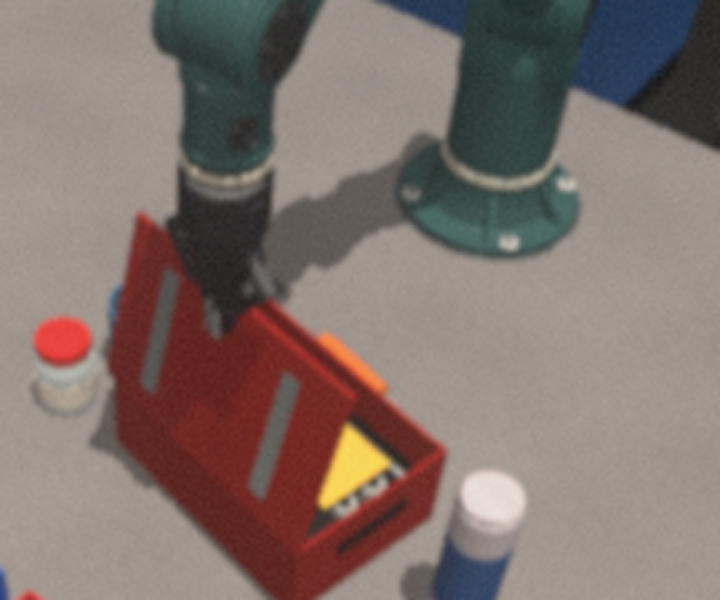

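>>> {"name": "jog_arm", "arguments": {
  "increments": [
    [-5.9,1.2,-1,0,0,0],
    [-5.9,1.2,-1,0,0,0],
    [-5.9,1.2,-1,0,0,0],
    [-5.9,1.2,-1.5,0,0,0],
    [-5.6,1.2,-2,0,0,0],
    [-5.6,1.2,-2.5,0,0,0],
    [-5.6,1.2,-2.5,0,0,0],
    [-5.6,1.2,-2.5,0,0,0]
  ]
}}

```text
clock: 10.6
tcp_pos: [0.5575, 0.0507, 0.2339]
orientation: [-90.0, 0.0, 78.2]
ft_force: [3.1, -0.4, -1.0]
opening: -0.0
```

>>> {"name": "jog_arm", "arguments": {
  "increments": [
    [-5.1,1.1,-3.2,0,0,0],
    [-5.1,1.1,-3.2,0,0,0],
    [-5.1,1.1,-3.3,0,0,0],
    [-5.1,1.1,-3.3,0,0,0],
    [-4.6,1,-4,0,0,0],
    [-4.6,1,-4,0,0,0],
    [-4.6,1,-4,0,0,0],
    [-4.6,1,-4,0,0,0]
  ]
}}

```text
clock: 11.27
tcp_pos: [0.5187, 0.0592, 0.2047]
orientation: [-90.0, 0.0, 78.2]
ft_force: [1.7, -0.4, 0.4]
opening: 0.0002
```

```bash
python3 - <<'E'
from h import *
np.set_printoptions(precision=3,suppress=True)
o=observe(); t=loc(o['tcp_pos']); print('tcp local',t,o['ft_force'])
p,d=save('side','side10')
cv2.imwrite('pics/side10c.png',cv2.resize(cv2.imread('side10.png')[60:240,200:416],(720,600),interpolation=cv2.INTER_CUBIC))
E
```

```text
tcp local [-0.009 -0.001  0.205] [ 1.7   -0.395  0.448]
```

View pics/side10c.png

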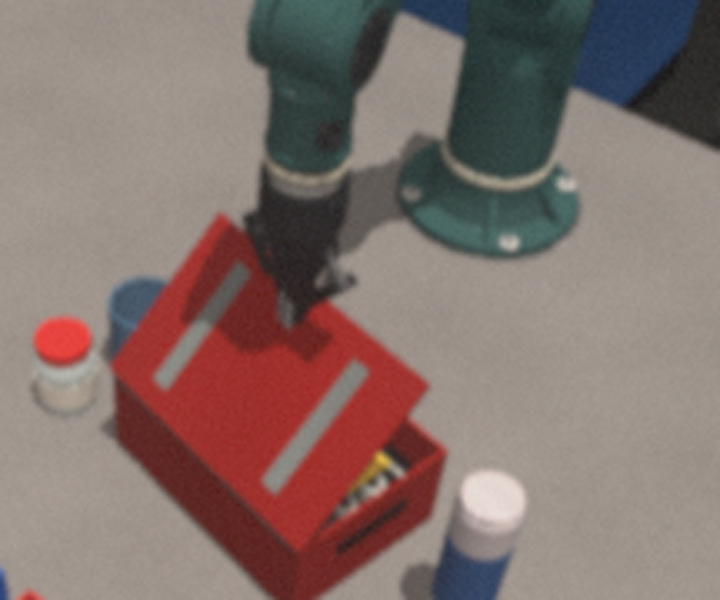

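>>> {"name": "jog_arm", "arguments": {
  "increments": [
    [-2.9,0.6,-3,0,0,0],
    [-2.9,0.6,-3,0,0,0],
    [-2.8,0.6,-3,0,0,0],
    [-2.8,0.6,-3,0,0,0],
    [-2.8,0.6,-3,0,0,0],
    [-2.8,0.6,-3,0,0,0],
    [-2.1,0.4,-3.5,0,0,0],
    [-2.1,0.4,-3.5,0,0,0]
  ]
}}

```text
clock: 11.98
tcp_pos: [0.4979, 0.0639, 0.18]
orientation: [-90.0, -0.0, 78.2]
ft_force: [0.5, -0.1, 1.3]
opening: -0.0
```

>>> {"name": "jog_arm", "arguments": {
  "increments": [
    [-2.1,0.4,-3.5,0,0,0],
    [-2.1,0.4,-3.5,0,0,0],
    [-2.1,0.4,-3.5,0,0,0],
    [-2.1,0.4,-3.5,0,0,0],
    [-1.6,0.3,-3.8,0,0,0],
    [-1.6,0.3,-3.8,0,0,0],
    [-1.6,0.3,-3.8,0,0,0],
    [-1.6,0.3,-3.8,0,0,0]
  ]
}}

```text
clock: 12.65
tcp_pos: [0.483, 0.0665, 0.1506]
orientation: [-90.0, 0.0, 78.2]
ft_force: [-0.0, 0.6, 1.6]
opening: 0.0001
```

```bash
python3 - <<'E'
from h import *
np.set_printoptions(precision=3,suppress=True)
o=observe(); t=loc(o['tcp_pos']); print('tcp local',t,o['ft_force'])
p,d=save('side','side11')
cv2.imwrite('pics/side11c.png',cv2.resize(cv2.imread('side11.png')[60:240,200:416],(720,600),interpolation=cv2.INTER_CUBIC))
E
```

```text
tcp local [-0.046 -0.001  0.151] [-0.026  0.573  1.57 ]
```

View pics/side11c.png

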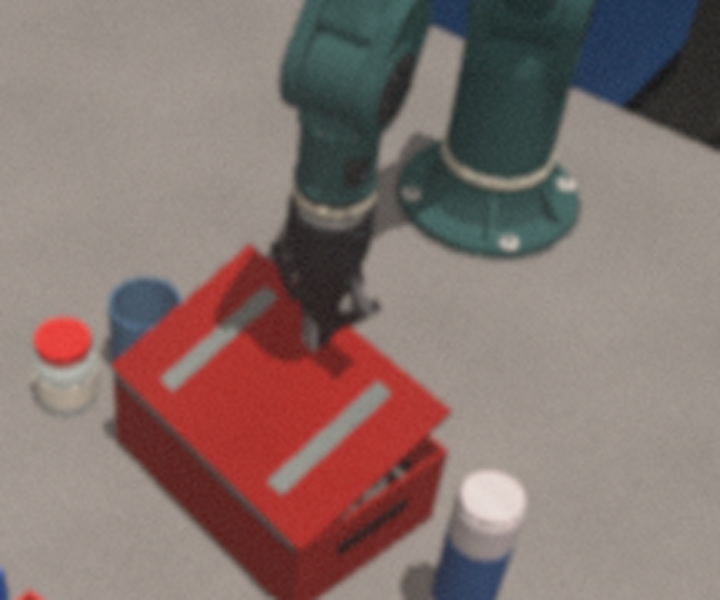

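>>> {"name": "jog_arm", "arguments": {
  "increments": [
    [-1.2,0.3,-3,0,0,0],
    [-1.2,0.3,-3,0,0,0],
    [-1.2,0.3,-3,0,0,0],
    [-1,0.2,-3,0,0,0],
    [-1,0.2,-3,0,0,0],
    [-1,0.2,-3,0,0,0],
    [-0.8,0.2,-3,0,0,0],
    [-0.8,0.2,-3,0,0,0]
  ]
}}

```text
clock: 13.37
tcp_pos: [0.4754, 0.0681, 0.1268]
orientation: [-90.0, 0.0, 78.2]
ft_force: [1.3, -0.5, 1.9]
opening: 0.0002
```

>>> {"name": "jog_arm", "arguments": {
  "increments": [
    [-0.7,0.1,-2.5,0,0,0],
    [-0.7,0.1,-2.5,0,0,0],
    [-0.6,0.1,-2.5,0,0,0],
    [-0.6,0.1,-2,0,0,0],
    [-0.5,0.1,-2,0,0,0],
    [-0.5,0.1,-2,0,0,0],
    [-0.4,0.1,-1.5,0,0,0],
    [-0.4,0.1,-1.5,0,0,0]
  ]
}}

```text
clock: 14.03
tcp_pos: [0.4709, 0.0692, 0.1105]
orientation: [-90.0, -0.0, 78.2]
ft_force: [0.5, -0.1, 0.5]
opening: -0.0005
```

>>> {"name": "jog_arm", "arguments": {
  "increments": [
    [0,0,-1.5,0,0,0],
    [0,0,-1.5,0,0,0],
    [0,0,-1.5,0,0,0],
    [0,0,-1,0,0,0],
    [0,0,-1,0,0,0],
    [0,0,-1,0,0,0]
  ]
}}

```text
clock: 14.53
tcp_pos: [0.4703, 0.0691, 0.1029]
orientation: [-89.9, 0.0, 78.2]
ft_force: [-0.1, 0.8, 1.3]
opening: 0.0002
```

Expected stop is at TCP z of about 0.095–0.096.

>>> {"name": "jog_arm", "arguments": {
  "increments": [
    [0,0,-1,0,0,0],
    [0,0,-1,0,0,0],
    [0,0,-1,0,0,0],
    [0,0,-1,0,0,0],
    [0,0,-1,0,0,0],
    [0,0,-1,0,0,0]
  ]
}}

```text
clock: 15.03
tcp_pos: [0.4708, 0.069, 0.0974]
orientation: [-90.0, 0.0, 78.2]
ft_force: [-4.0, 0.3, 19.7]
opening: 0.0004
```

>>> {"name": "jog_arm", "arguments": {
  "increments": [
    [0,0,-0.5,0,0,0],
    [0,0,-0.5,0,0,0],
    [0,0,-0.5,0,0,0],
    [0,0,-0.5,0,0,0]
  ]
}}

```text
clock: 15.37
tcp_pos: [0.4708, 0.069, 0.0973]
orientation: [-90.0, -0.0, 78.2]
ft_force: [-7.4, -0.3, 32.3]
opening: -0.0
```

>>> {"name": "jog_arm", "arguments": {
  "increments": [
    [0,0,5,0,0,0],
    [0,0,15,0,0,0],
    [0,0,30,0,0,0],
    [0,0,35,0,0,0],
    [0,0,35,0,0,0],
    [0,0,35,0,0,0],
    [0,0,30,0,0,0],
    [0,0,0,0,0,0]
  ]
}}

```text
clock: 16.03
tcp_pos: [0.4755, 0.0697, 0.2861]
orientation: [-90.7, -0.4, 78.2]
ft_force: [0.8, -0.5, 0.6]
opening: -0.0001
```

```bash
python3 - <<'E'
from h import *
np.set_printoptions(precision=4,suppress=True)
o=observe(); print(o['tcp_pos'],o['ft_force'],np.abs(o['joint_velocities']).max())
p,d=save('side','side12');save('top','top12')
L=loc(cloud('side',d))
m=(L[...,0]>-.085)&(L[...,0]<.085)&(abs(L[...,1])<.13)&(L[...,2]>.1)&(L[...,2]<.16)
x=L[m];print(m.sum(),x.mean(0),np.linalg.lstsq(np.c_[x[:,:2],np.ones(len(x))],x[:,2],rcond=None)[0])
E
```

```text
[0.4755 0.0697 0.2861] [ 0.8491 -0.4735  0.6382] 4.5546418869220915
3204 [0.0023 0.0066 0.1181] [0.0005 0.0006 0.1181]
```

View pics/side12.png

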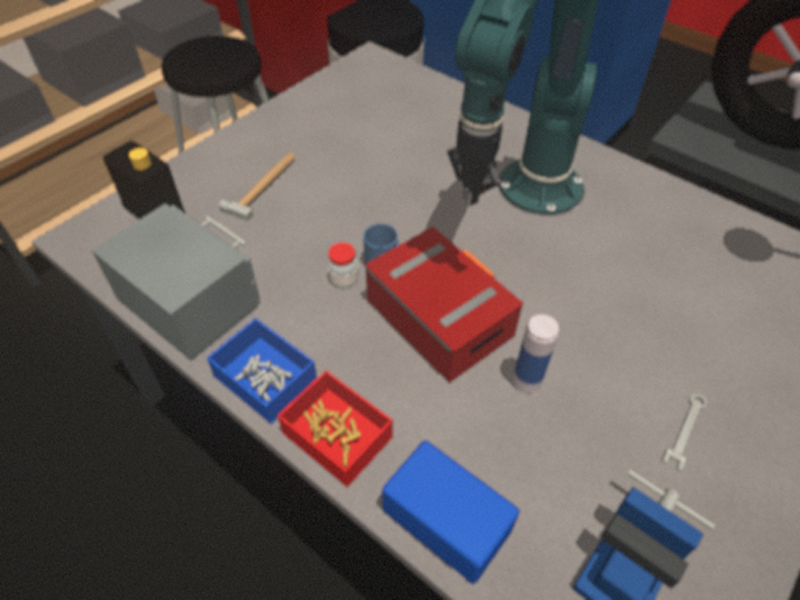

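View pics/top12.png

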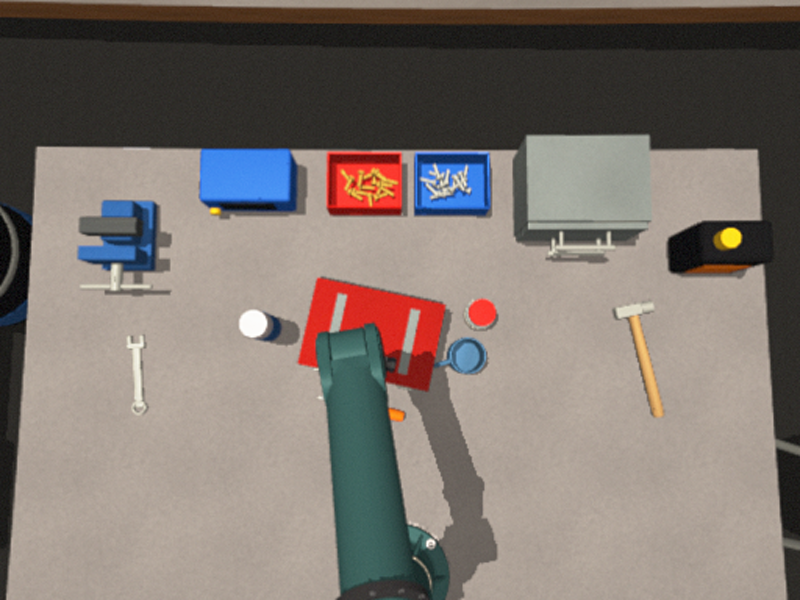

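The lid is flat: z is 0.118 everywhere with a slope of about 0.0005. The can, jar, mug and tools are at the same pixels as before, and the arm is clear.

>>> {"name": "jog_arm", "arguments": {
  "increments": [
    [0,0,0,0,0,0],
    [0,0,0,0,0,0],
    [0,0,0,0,0,0],
    [0,0,0,0,0,0]
  ]
}}

```text
clock: 16.47
tcp_pos: [0.4702, 0.0689, 0.2789]
orientation: [-89.9, 0.1, 78.2]
ft_force: [0.2, -0.4, -0.2]
opening: -0.0001
```

```bash
python3 -c "
from bench import *
print(observe()['ft_force']); print(hand_in())"
```

```text
[ 0.18090603 -0.38183451 -0.19938002]
the job is handed in; nothing more can be done
None
```

The toolbox is packed: I folded the yellow flap flat, then eased the lid fully shut with the closed fingers pushing from outside. I handed the job in at about 16.5 s of the 54 s allowed.

**Last checks**
- **Flap:** before I moved the lid, the flap's outer face was level at z ≈ 0.095 m (0.096 expected when flat). It met its stop at about 28 N.
- **Lid:** the top is level at z = 0.118 m with almost no slope, as expected when shut. I lowered it at about 1 mm per row at the end, and it met its stop at 20–32 N.
- **Surroundings:** the can, jar, mug, wrench and hammer look unmoved by eye in both cameras. The screwdriver is partly hidden by the arm, but the visible part is in place. The loose sockets are under the lid, so I could not check them afterwards. The fingers never went near them.
- **Arm:** clear of everything, with the force reading near zero.

**What went wrong or disagreed**
- **First flap push missed:** the shut fingertips are about 22 mm higher than the reported TCP. The fingers came down on the flap's top edge instead of its face, at about 13 N. I backed off, found the flap still upright, corrected the height and pushed again on the outer face.
- **Camera disagreement:** the two cameras differed by about 3 mm on the toolbox position, within what the pushes could tolerate.

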